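# Put the teaspoon away under the sliding leaf of the cutlery case

### The arm

A 6-joint arm with a two-finger parallel gripper is mounted at the origin on a cart in front of the work surface, level with it; the furniture and walls round the work are solid. World frame = base frame: x ahead of the robot, y to its left, z up, the work surface at z = 0. Lengths are in m, angles in rad, forces in N, time in s.
With the tool pointing down it reaches from about 0.325 to 0.775 m from the base axis. Payload 5.5 kg.
Tool frame: the origin (TCP) lies at the very end of the fingers, on their centre line; the grasp point (between the pads) lies 19 mm behind it (r.grip_depth is the y of the grasp point in the tool frame, in m); y points along the fingers, x is the direction in which the jaws open and shut, and the axes are right-handed (so a half turn about y gives the same grasp; the last joint's range is limited). The gripper opens to 85 mm and grips with 20 to 120 N. Pads are 22 mm wide; open, the fingers measure 114 mm over their backs; the gripper's body (76 mm by 85 mm) begins 54 mm behind the grasp point. The pads swing forward as they close: fully open they stand 13 mm farther back than shut.
Start: joints at [1.121, 0.091, 1.231, -0, 1.82, -0.057], TCP at [0.23, 0.554, 0.231] pointing down, gripper open.
Joint ranges: [-2.87, 2.87], [-0.86, 2.18], [0.17, 2.46], [-1.51, 4.65], [0.06, 2.69], [-2.65, 2.65]. Speed limits (rad/s): [2.57, 2.57, 3.01, 3.14, 3.14, 3.14].

### API

Orientations are given as a rotation vector (axis times angle).
In Python, from bench import r, get_image, camera_info, workorder gives the robot as it stands.
- The arm moves only by the tool carry_out, never from a script. Its argument "commands" is one flat list of numbers, 7 for each row, row after row: the turn, a rotation vector about the tool's x, y, z in degrees, then the shift along the tool's x, y, z in m, then the finger opening in m, from 0 to 0.0854. In form: [ax, ay, az, tx, ty, tz, gripper, ax, ay, az, tx, ty, tz, gripper, ...]. A call has 1 to 8 rows; each row shifts and turns the commanded pose from where the row before left it, along the tool's axes as they then stand; what a row does not reach is not made up. A row lasts 1/8 s, in which the tool goes at most 62.5 mm and 10.7 degrees, less where a joint would pass 70% of its speed; a pose out of reach is approached as far as the arm can. A call with a gripper value outside its range is refused whole. The fingers move at their own pace and stop on an object; "squeeze" is the grip in N (left out, the last holds). Time passes only in rows, so rows that do not move let the fingers close. It gives the time, the measured TCP pose, the force and the opening at its end, in the units of the state.
- r.read_state(): the state, without advancing time (a new reading comes with each control period).
- get_image(name): name is "scene" or "top" or "wrist"; returns the picture (400x640x3 uint8, red, green, blue); there is no depth.
- camera_info(name): a dict with "K" (3x3 intrinsics, pixels), "xyz" and "attitude" of the camera in the world. Camera axes: x right, y up, looking along -z (the intrinsics and any distortion apply to the point x, -y, -z); pixel columns grow to the right and rows downward; lengths in m; the calibration is good to about 2 mm. A picture is of the moment at which its call begins: read the wrist's pose just before it. camera_info takes no time and is no camera call; for the wrist camera it gives the pose at the moment of the call.
- workorder.sign_off(): hands the job in, once; it reports no verdict.
The state is a dict: "time": time; "joint_positions": joint angles; "joint_vel": joint speeds; "joint_torque": joint torques, N m; "tcp_pos": TCP position; "eef_rot": TCP orientation; "force": force on the tool from outside, world axes, zero at the start; "ft_torque": the same for the moment, N m; "width": finger opening in m.
Only numpy, scipy, OpenCV 4.12 (cv2) and the standard library are available. Lean on these libraries where they do the work, as an engineer would, in place of code of your own. Each camera call takes 0.05 s, during which the arm holds its last target. There are 200 camera calls.

### The job

Press on the top of the thin wooden leaf and slide it right across to uncover the far half of the cutlery case, lay the loose teaspoon flat in that half, lengthwise beside the spoon already there and the same way round, and slide the leaf all the way back over them. Leave the sugar tongs, the mug and the salt jar where they are.

Things in the scene. Friction and masses are not known exactly. Their poses are not given: they have to be found in the camera images.
- case: fixed low cutlery case of pale wood, 244 (x) x 184 (y) x 40 mm high, open on top; origin at the centre of its underside; x axis points away from the robot (turned up to 0.25 rad), z up. A 10 mm high divider at x = 0 parts it into a near half (holds a sachet) and a far half (for teaspoons), each 111 (x) x 164 (y) mm inside. Walls 35 mm high at the x ends, 40 mm at the y sides
- far_half (a point): centre of the floor of the case's far half (case x = +0.0585), 12 mm above the worktop, axes as the case's; x to +-55 mm, y to +-82 mm are inside. Teaspoons lie here along the y axis, bowls towards +y (the robot's left)
- leaf (a joint): how far the leaf is slid towards the robot, along the case's -x, in m: 0 = over the far half (closed, far edge against the end wall), 0.113 = over the near half (far half fully uncovered). It starts at 0 to 0.006. Friction about 1.5 N; it stays where it is left and cannot be lifted out
- leaf_top (a point): centre of the top face of the leaf, a flat wooden sheet 114 (x) x 172 (y) x 4 mm with no handle, only fine ribs in its middle; its top is 34 mm above the worktop, its underside 30 mm; 156 mm of its width is bare between the side runners, which stand 6 mm above it. Moves with the leaf; axes as the case's
- spoon_mid (a point): centre of the loose teaspoon, half-way up (5.5 mm above what it lies on); the spoon is 130 mm long (x axis, +x towards its bowl), 27 mm wide at the bowl, narrower at the middle, 11 mm high, 40 g. It lies flat on the worktop on one side of the case, the sugar tongs on the other
- spoon_bowl (a point): point in the bowl of the loose teaspoon, 50 mm from its centre along its +x
- stored_spoon_mid (a point): centre, half-way up, of an equal loose teaspoon stored in the far half under the leaf, about 34 mm beyond the centre of that half, along y; x axis towards its bowl
- sugar_tongs: steel sugar tongs, 28 x 159 x 12 mm (long axis y), lying flat; origin at the centre of the underside; a bystander
- mug: mug, 82 x 115 x 100 mm, origin at the centre of its underside; a bystander
- salt: salt jar with a dark cap, 41 mm wide, 105 mm high, origin at the centre of its underside; a bystander
Things that resemble listed ones, but are neither listed nor needed, are in the scene too. Leave any yellow look-alike of the part that bears spoon_mid alone.

How it is judged:
On the way, in this order (a step that is already met when the one before it is completed fails the run):
1. the leaf is slid across so that the far half is uncovered (leaf at 0.095 or more) (value of joint leaf above 0.095 m), for 0.2 s.
2. the teaspoon lies in the far half, let go (x of spoon_mid in the frame of case between 0.003 and 0.114 m and y of spoon_mid in the frame of case between -0.03 and 0.03 m and z of spoon_mid in the frame of case below 0.024 m and contact force between the fingers and spoon below 0.05 N), for 0.2 s.
At the end, for the whole second after the job is handed in: The leaf is closed over the far half to within 8 mm; the teaspoon lies flat on the floor of the far half, not on top of the other spoon, within 0.3 rad of the case's y axis, its bowl towards the case's +y like the stored spoon's; the stored spoon is still flat in the far half (value of joint leaf below 0.008 m and x of spoon_mid in the frame of case between 0.003 and 0.114 m and y of spoon_mid in the frame of case between -0.03 and 0.03 m and z of each of spoon_mid, stored_spoon_mid in the frame of case below 0.024 m and angle between the x axis of spoon_mid and the y axis of case, either way round below 0.3 rad and y of spoon_bowl in the frame of case above 0.01 m and x of stored_spoon_mid in the frame of case above 0.003 m); the robot touches nothing.
It fails at once if the sugar tongs, mug or salt jar is moved more than 30 mm (distance of any of sugar_tongs, mug, salt from where it was at the start of the episode above 0.03 m).
It also fails if it takes over 58 s, if anything falls off the work surface, if the arm or the gripper's body presses on something with over 40 N, if the wrist force passes 120 N, or if a joint passes its speed limit or range.

## Working session

There is one attempt and no reset: what is moved stays moved. The work goes in short steps, Python scripts to look and compute and a tool call to move; the robot and the scene stay as the last step left them, time stands still between calls to the robot, and variables do not carry over. Pictures are saved under pics/ and viewed, about 8 in all and at most 12, crops included, and the job is handed in when it is done.

Besides the shell and the picture viewer there is one more tool, called as name(argument=value, ...) on one line, values as JSON. carry_out: Moves the arm, as the interface text tells. Its arguments: {"type":"object","properties":{"commands":{"type":"array"},"squeeze":{"type":"number"}},"required":["commands"]}

```bash
ls; mkdir -p pics; python3 - <<'E'
from bench import r,get_image,camera_info
import cv2,numpy as np
s=r.read_state();print({k:np.round(v,4).tolist() for k,v in s.items()})
for n in("top","scene","wrist"):
    im=get_image(n);cv2.imwrite(f"pics/{n}0.png",im[:,:,::-1]);c=camera_info(n);print(n,c)
E
```

```text
pics
{'time': 0.0, 'joint_positions': [1.1213, 0.0919, 1.2319, 0.0, 1.8198, -0.0567], 'joint_vel': [-0.0009, -0.0008, 0.0006, -0.0005, -0.0018, -0.0006], 'joint_torque': [-0.0015, -45.874, -41.8023, -0.0002, 0.0116, -0.0], 'tcp_pos': [0.2296, 0.5541, 0.2301], 'eef_rot': [-1.3708, -0.9139, 0.9167], 'force': [0.3457, 0.4156, -0.0216], 'ft_torque': [-0.0287, 0.0318, -0.0409], 'width': 0.0855}
top {'K': array([[455.15260731,   0.        , 322.07244572],
       [  0.        , 455.15260731, 197.31753757],
       [  0.        ,   0.        ,   1.        ]]), 'xyz': array([0.41066239, 0.0294338 , 1.2000382 ]), 'attitude': array([ 0.10297215, -0.11478824, -1.59151104])}
scene {'K': array([[406.63158059,   0.        , 319.69636762],
       [  0.        , 406.63158059, 205.59630918],
       [  0.        ,   0.        ,   1.        ]]), 'xyz': array([-0.08608491, -0.71030053,  0.779366  ]), 'attitude': array([ 0.88154328, -0.34438528, -0.69830289])}
wrist {'K': array([[345.19000336,   0.        , 317.2484898 ],
       [  0.        , 345.19000336, 200.70079629],
       [  0.        ,   0.        ,   1.        ]]), 'xyz': array([0.16603824, 0.58060236, 0.37309186]), 'attitude': array([-0.2411789 , -0.16077476,  1.17077114])}
```

View pics/top0.png

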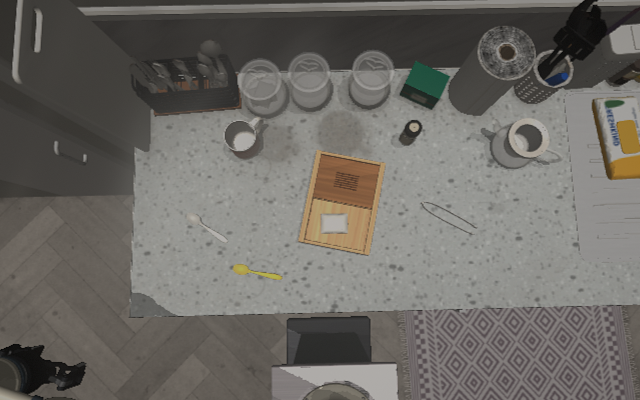

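View pics/scene0.png

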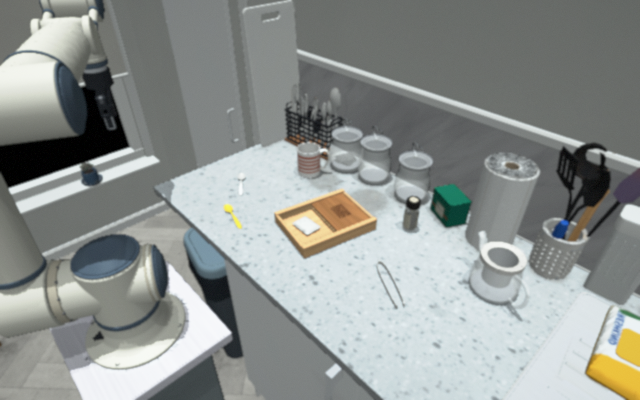

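The top view shows the case with corners near (317,151), (385,163), (367,255) and (299,241), and the dark leaf over its far half. The loose spoon runs from its bowl at (190,216) to its handle end at (227,241). The tongs are near (448,217), the yellow decoy is near (257,271), and the salt jar is at (410,132). The scene view agrees.

```bash
cat >h.py <<'E'
from bench import r,get_image,camera_info,workorder
import cv2,numpy as np
from scipy.spatial.transform import Rotation as R
def px2w(c,uv,z):
    uv=np.atleast_2d(np.float64(uv));K=c["K"]
    d=np.c_[(uv[:,0]-K[0,2])/K[0,0],-(uv[:,1]-K[1,2])/K[1,1],-np.ones(len(uv))]
    d=R.from_rotvec(c["attitude"]).apply(d);o=np.array(c["xyz"])
    return o+d*((z-o[2])/d[:,2])[:,None]
def w2px(c,p):
    q=R.from_rotvec(c["attitude"]).inv().apply(np.atleast_2d(p)-c["xyz"]);K=c["K"]
    return np.c_[K[0,2]-K[0,0]*q[:,0]/q[:,2],K[1,2]+K[1,1]*q[:,1]/q[:,2]]
def axes(c,s):
    """Rotation of the tool"""
    return R.from_rotvec(s["eef_rot"]).as_matrix()
E
python3 - <<'E'
from h import *
im=cv2.imread("pics/top0.png");c=camera_info("top")
hsv=cv2.cvtColor(im,cv2.COLOR_BGR2HSV)
m=((hsv[...,0]>3)&(hsv[...,0]<25)&(hsv[...,1]>70)&(hsv[...,2]>50)).astype(np.uint8)
m[:,:280]=0;m[:,410:]=0;m[:140]=0;m[270:]=0
m=cv2.morphologyEx(m,cv2.MORPH_CLOSE,np.ones((5,5)))
k=max(cv2.findContours(m,0,2)[0],key=cv2.contourArea)
b=cv2.boxPoints(cv2.minAreaRect(k));print(b)
w=px2w(c,b,.038);print(w.round(4),w.mean(0).round(4),[np.linalg.norm(w[i]-w[i-1]).round(4) for i in range(4)])
e=[w[i]-w[i-1] for i in range(4)];print([np.arctan2(x[1],x[0]).round(3) for x in e])
S=px2w(c,[[188,215],[227,241],[210,229]],.005);print(S.round(4),np.linalg.norm(S[0]-S[1]))
print(px2w(c,[[194,218],[207,227]],.006).round(4))
s=r.read_state();print(axes(c,s).round(3)); print(R.from_rotvec(camera_info("wrist")["attitude"]).as_matrix().round(3))
cv2.imwrite("pics/c1.png",cv2.resize(im[140:280,170:400],None,fx=3.4,fy=3.4,interpolation=2))
E
```

```text
[[297.65384 240.73076]
 [316.03848 148.8077 ]
 [386.8077  162.96153]
 [368.42307 254.8846 ]]
[[ 0.4622  0.0835  0.038 ]
 [ 0.7006  0.0315  0.038 ]
 [ 0.6587 -0.1521  0.038 ]
 [ 0.4222 -0.0952  0.038 ]] [ 0.5609 -0.0331  0.038 ] [np.float64(0.1831), np.float64(0.2441), np.float64(0.1884), np.float64(0.2433)]
[np.float64(1.351), np.float64(-0.215), np.float64(-1.795), np.float64(2.905)]
[[0.5379 0.3724 0.005 ]
 [0.4673 0.2696 0.005 ]
 [0.4997 0.3142 0.005 ]] 0.12475428198955124
[[0.5295 0.3562 0.006 ]
 [0.5051 0.3219 0.006 ]]
[[ 0.383 -0.001 -0.924]
 [ 0.924 -0.001  0.383]
 [-0.002 -1.     0.   ]]
[[ 0.382 -0.89  -0.249]
 [ 0.924  0.368  0.104]
 [-0.    -0.27   0.963]]
```

View pics/c1.png

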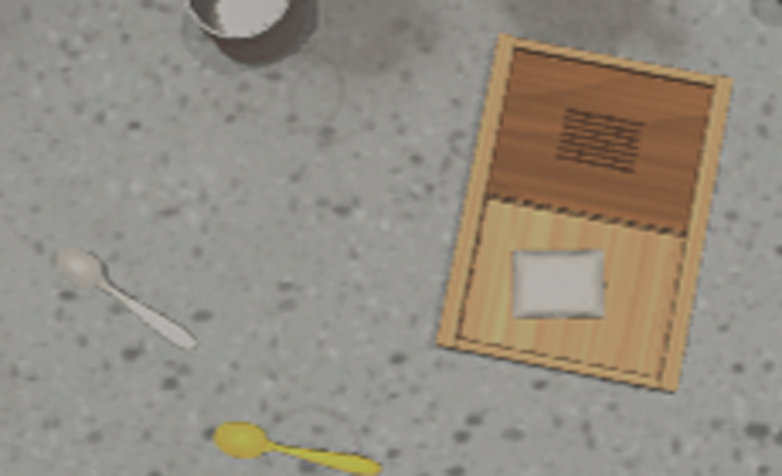

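The top crop confirms the case pose: centre about (0.561, -0.033), yaw -0.224. The leaf is closed, the spoon's bowl is at the upper left, and the sachet lies in the near half. First I turn the tool so its x lies along the case's x, with the fingers shut.

carry_out(commands=[0,10,0,0,0,0,0,0,10,0,0,0,0,0,0,10,0,0,0,0,0,0,10,0,0,0,0,0,0,10,0,0,0,0,0,0,10,0,0,0,0,0,0,10,0,0,0,0,0,0,10.3,0,0,0,0,0])

```text
time: 1.15
tcp_pos: [0.2296, 0.5542, 0.2308]
eef_rot: [-1.564, 0.18, -0.18]
force: [-0.2, 0.3, -0.0]
width: 0.0002
```

carry_out(commands=[0,0,0,0.04,0,-0.04,0,0,0,0,0.04,0,-0.04,0,0,0,0,0.04,0,-0.04,0,0,0,0,0.04,0,-0.04,0,0,0,0,0.04,0,-0.04,0,0,0,0,0.04,0,-0.04,0,0,0,0,0.04,0,-0.04,0,0,0,0,0.04,0,-0.04,0])

```text
time: 2.15
tcp_pos: [0.4714, 0.1697, 0.2311]
eef_rot: [-1.564, 0.175, -0.175]
force: [0.9, -0.6, 0.3]
width: 0.0003
```

carry_out(commands=[0,0,0,0.04,0.02,-0.04,0,0,0,0,0.04,0.02,-0.04,0,0,0,0,0.04,0.02,-0.04,0,0,0,0,0.04,0.02,-0.04,0,0,0,0,0.03,0.02,-0.02,0,0,0,0,0,0.02,0,0,0,0,0,0,0,0,0,0,0,0,0,0,0,0])

```text
time: 3.15
tcp_pos: [0.616, -0.0452, 0.1123]
eef_rot: [-1.564, 0.174, -0.175]
force: [-0.3, 0.5, 0.4]
width: 0.0001
```

carry_out(commands=[0,0,0,0,0.035,0,0,0,0,0,0,0.025,0,0,0,0,0,0,0.012,0,0,0,0,0,0,0.003,0,0,0,0,0,0,0.002,0,0,0,0,0,0,0.001,0,0,0,0,0,0,0,0,0])

```text
time: 4.03
tcp_pos: [0.6166, -0.0463, 0.0341]
eef_rot: [-1.564, 0.175, -0.177]
force: [0.2, -1.0, 1.1]
width: 0.0001
```

Touching lightly. I press a little deeper.

carry_out(commands=[0,0,0,0,0.001,0,0,0,0,0,0,0,0,0,0,0,0,0,0.001,0,0,0,0,0,0,0,0,0])

```text
time: 4.53
tcp_pos: [0.6175, -0.0465, 0.034]
eef_rot: [-1.564, 0.172, -0.179]
force: [-0.5, -0.5, 9.0]
width: -0.0004
```

carry_out(commands=[0,0,0,-0.005,0.0005,0,0,0,0,0,-0.01,0,0,0,0,0,0,-0.01,0,0,0,0,0,0,-0.01,0,0,0])

```text
time: 5.03
tcp_pos: [0.5841, -0.0391, 0.034]
eef_rot: [-1.564, 0.17, -0.181]
force: [2.0, -1.2, 9.1]
width: 0.0002
```

```bash
python3 - <<'E'
from h import *
im=get_image("top");cv2.imwrite("pics/t2.png",cv2.resize(im[130:280,270:420,::-1],None,fx=4,fy=4,interpolation=2))
E
```

```text
(no output)
```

View pics/t2.png

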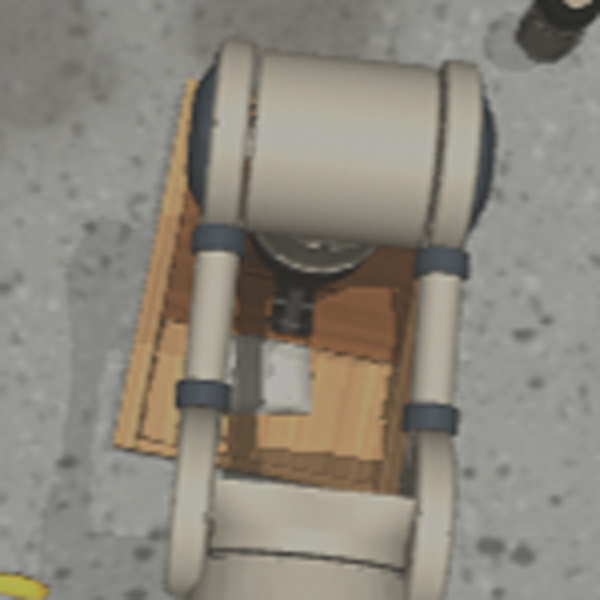

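The leaf is following: its near edge has moved from about crop row 273 to row 325, roughly 33 mm. I keep sliding.

carry_out(commands=[0,0,0,-0.012,0,0,0,0,0,0,-0.012,0,0,0,0,0,0,-0.012,0,0,0,0,0,0,-0.012,0,0,0,0,0,0,-0.012,0,0,0,0,0,0,-0.01,0,0,0,0,0,0,-0.008,0,0,0,0,0,0,-0.002,0,0,0])

```text
time: 6.08
tcp_pos: [0.5066, -0.0216, 0.034]
eef_rot: [-1.565, 0.169, -0.182]
force: [4.6, -1.7, 7.2]
width: -0.0001
```

carry_out(commands=[0,0,0,0,-0.03,0,0,0,0,0,0,-0.05,0,0.05,0,0,0,-0.01,-0.04,0.04,0.05,0,10,0,0,0,0,0.05,0,10,0,0,0,0,0.05,0,1.7,0,0,0,0,0.05])

```text
time: 6.82
tcp_pos: [0.5032, 0.0205, 0.151]
eef_rot: [-1.519, 0.471, -0.472]
force: [-0.0, 0.2, 0.5]
width: 0.0502
```

```bash
python3 - <<'E'
from h import *
s=r.read_state();M=axes(0,s);d=np.array([.5026,.321,.13])-s["tcp_pos"];print(M.T@d,M.round(3))
im=get_image("top");cv2.imwrite("pics/t3.png",im[:,:,::-1])
cv2.imwrite("pics/t3c.png",cv2.resize(im[130:280,270:420,::-1],None,fx=4,fy=4,interpolation=2))
E
```

```text
[-0.17064763  0.02096271  0.24734957] [[ 0.824  0.     0.566]
 [-0.566 -0.     0.824]
 [ 0.    -1.     0.   ]]
```

carry_out(commands=[0,0,0,-0.034,0.003,0.05,0.05,0,0,0,-0.034,0.003,0.05,0.05,0,0,0,-0.034,0.003,0.05,0.05,0,0,0,-0.034,0.003,0.05,0.05,0,0,0,-0.034,0.004,0.047,0.05,0,0,0,0,0.004,0,0.05,0,0,0,0,0,0,0.05,0,0,0,0,0,0,0.05])

```text
time: 7.88
tcp_pos: [0.5034, 0.319, 0.131]
eef_rot: [-1.519, 0.472, -0.473]
force: [0.6, -0.6, 0.1]
width: 0.0499
```

```bash
python3 - <<'E'
from h import *
s=r.read_state();c=camera_info("wrist");im=get_image("wrist");cv2.imwrite("pics/w1.png",im[:,:,::-1])
t=get_image("top");cv2.imwrite("pics/t4c.png",cv2.resize(t[130:280,270:420,::-1],None,fx=4,fy=4,interpolation=2))
print(s["tcp_pos"],w2px(c,[[.5379,.3724,.005],[.4673,.2696,.005],[.5026,.321,.005]]).round(1),c)
g=np.hstack([im[:,:,::-1],cv2.resize(t[130:280,270:420,::-1],(400,400),interpolation=2)]);cv2.imwrite("pics/g1.png",cv2.resize(g,None,fx=.769,fy=.769,interpolation=3))
E
```

```text
[0.50339609 0.3189704  0.13104509] [[315.3 110.8]
 [315.6 262.4]
 [315.5 191.1]] {'K': array([[345.19000336,   0.        , 317.2484898 ],
       [  0.        , 345.19000336, 200.70079629],
       [  0.        ,   0.        ,   1.        ]]), 'xyz': array([0.54122643, 0.37531253, 0.27375433]), 'attitude': array([-0.26290756,  0.08014167, -0.59912344])}
```

View pics/g1.png

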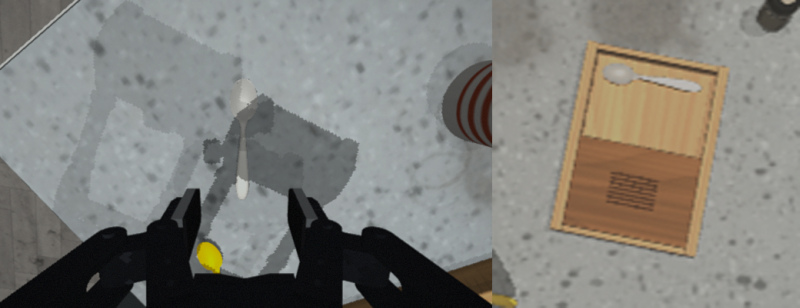

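On the right, the far half is uncovered and the stored spoon lies near the end wall with its bowl to the left. On the left, the loose spoon sits between the fingers, running from full-image (320,104) at the bowl to (315,259) at the handle end.

```bash
python3 - <<'E'
from h import *
c=camera_info("wrist");s=r.read_state()
p=px2w(c,[[320,104],[315,259]],.005);d=p[0]-p[1];m=p.mean(0);print(p.round(4),np.linalg.norm(d),m,np.degrees(np.arctan2(d[1],d[0])))
M=axes(0,s)
u=d/np.linalg.norm(d)
for t in (m,p[1]+.065*u, np.array([.5026,.321,.005])):
  t=t.copy();t[2]=.003;print(t,(M.T@(t-s["tcp_pos"])).round(4))
E
```

```text
[[0.5438 0.3746 0.005 ]
 [0.4687 0.2725 0.005 ]] 0.1267122878882269 [0.50626007 0.32354806 0.005     ] 53.640645962238175
[0.50626007 0.32354806 0.003     ] [-0.0003  0.1284  0.0052]
[0.50723463 0.32487188 0.003     ] [-0.0003  0.1284  0.0068]
[0.5026 0.321  0.003 ] [-0.0019  0.1284  0.001 ]
```

carry_out(commands=[0,0,0,0,0.04,0.004,0.04,0,0,0,0,0.04,0,0.04,0,0,0,0,0.03,0,0.04,0,0,0,0,0.015,0,0.04,0,0,0,0,0.003,0,0.04,0,0,0,0,0,0,0.04])

```text
time: 8.72
tcp_pos: [0.506, 0.3238, 0.0042]
eef_rot: [-1.517, 0.471, -0.473]
force: [0.0, -0.6, 0.4]
width: 0.0396
```

carry_out(commands=[0,0,0,0,0,0,0.02,0,0,0,0,0,0,0,0,0,0,0,0,0,0,0,0,0,0,0,0,0], squeeze=30)

```text
time: 9.22
tcp_pos: [0.5062, 0.3241, 0.0047]
eef_rot: [-1.517, 0.47, -0.473]
force: [0.5, -0.9, 5.9]
width: 0.0197
```

carry_out(commands=[0,0,0,0,0,0,0,0,0,0,0,0,0,0,0,0,0,0,0,0,0])

```text
time: 9.6
tcp_pos: [0.5062, 0.3241, 0.0047]
eef_rot: [-1.517, 0.47, -0.473]
force: [-0.3, -1.0, 6.4]
width: 0.0198
```

```bash
python3 - <<'E'
from h import *
im=get_image("wrist");t=get_image("top");sc=get_image("scene")
g=np.hstack([im[100:400,150:490,::-1],cv2.resize(sc[140:240,190:290,::-1],(300,300),interpolation=2)]);cv2.imwrite("pics/g2.png",g)
E
```

```text
(no output)
```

View pics/g2.png

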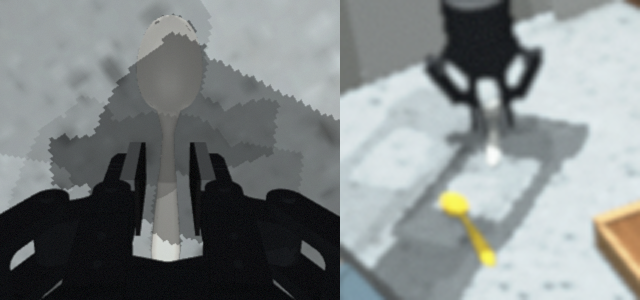

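The width has stalled at 19.8 mm, and there is a visible gap beside the shaft. The spoon's contact shape may be wider than it looks, so I test with a small lift.

carry_out(commands=[0,0,0,0,-0.01,0,0,0,0,0,0,-0.02,0,0,0,0,0,0,-0.02,0,0,0,0,0,0,0,0,0])

```text
time: 10.25
tcp_pos: [0.5068, 0.3245, 0.0564]
eef_rot: [-1.515, 0.468, -0.475]
force: [1.0, 0.3, -0.6]
width: 0.0194
```

```bash
python3 - <<'E'
from h import *
im=get_image("wrist");sc=get_image("scene")
g=np.hstack([im[100:400,150:490,::-1],cv2.resize(sc[140:240,190:290,::-1],(300,300),interpolation=2)]);cv2.imwrite("pics/g3.png",g)
E
```

```text
(no output)
```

View pics/g3.png

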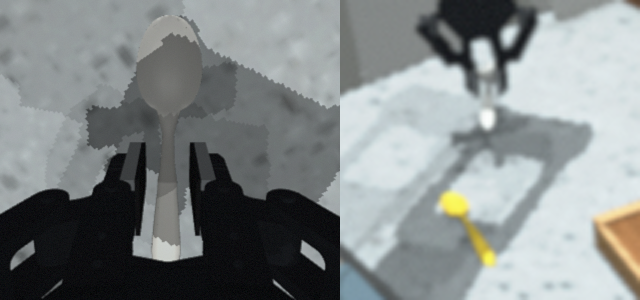

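The spoon is held: it lifts with the fingers and keeps its place between them, and its shadow has dropped away. I turn it to the case's y and carry it over.

carry_out(commands=[0,-8,0,0,-0.02,0,0,0,-8,0,0,-0.02,0,0,0,-5.7,0,0,-0.01,0,0])

```text
time: 10.72
tcp_pos: [0.5052, 0.3235, 0.103]
eef_rot: [-1.564, 0.173, -0.172]
force: [0.0, -0.3, -0.6]
width: 0.0191
```

carry_out(commands=[0,0,0,0.02,0,-0.04,0,0,0,0,0.02,0,-0.04,0,0,0,0,0.02,0,-0.04,0,0,0,0,0.02,0,-0.04,0,0,0,0,0.02,0,-0.04,0,0,0,0,0.02,0,-0.04,0,0,0,0,0.02,0,-0.04,0,0,0,0,0.02,0,-0.04,0])

```text
time: 11.72
tcp_pos: [0.59, -0.0253, 0.1015]
eef_rot: [-1.564, 0.177, -0.174]
force: [-0.4, 1.0, 0.0]
width: 0.0193
```

carry_out(commands=[0,0,0,0.009,0,-0.0165,0,0,0,0,0,0,0,0,0,0,0,0,0,0,0])

```text
time: 12.1
tcp_pos: [0.5951, -0.0407, 0.1024]
eef_rot: [-1.563, 0.175, -0.174]
force: [0.1, -0.1, 0.0]
width: 0.0194
```

```bash
python3 - <<'E'
from h import *
s=r.read_state();M=axes(0,s);print(M.round(3),np.degrees(np.arctan2(M[1,0],M[0,0])))
d=np.array([.5971,-.0412,.0175])-s["tcp_pos"];print((M.T@d).round(4),s["width"])
c=camera_info("wrist");u=np.array([.975,-.222]);v=np.array([.222,.975])
P=[[*(np.array([.561,-.033])+a*u+b*v),z] for a,b,z in((.037,0,.012),(.112,.08,.035),(.112,-.08,.035),(.003,0,.034))]
print(w2px(c,P).round(0))
im=get_image("wrist");cv2.imwrite("pics/w4.png",im[:,:,::-1])
E
```

```text
[[ 0.975 -0.001  0.221]
 [-0.221  0.001  0.975]
 [-0.001 -1.     0.001]] -12.745605051940696
[ 0.0021  0.0849 -0.0002] 0.019352372537096037
[[321. 205.]
 [452.  84.]
 [427. 324.]
 [268. 215.]]
```

View pics/w4.png

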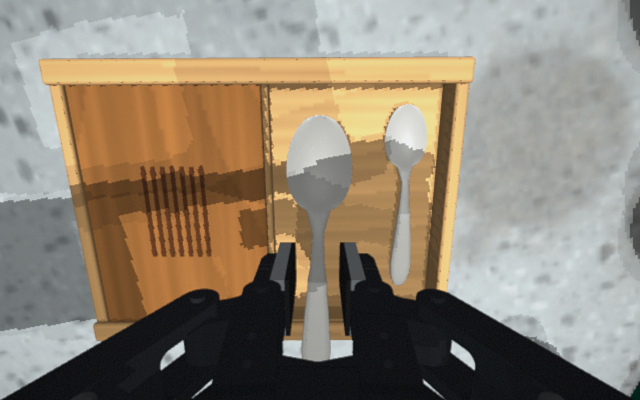

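The spoon hangs over the free strip, bowl at (320,150) pointing the same way as the stored one at (405,135). The leaf's edge is at column 268, as predicted. Lowering now.

carry_out(commands=[0,0,0,0.002,0.035,0,0,0,0,0,0,0.025,0,0,0,0,0,0,0.014,0,0,0,0,0,0,0.006,0,0,0,0,0,0,0.003,0,0,0,0,0,0,0.0015,0,0,0,0,0,0,0,0,0])

```text
time: 13.02
tcp_pos: [0.5978, -0.0426, 0.019]
eef_rot: [-1.564, 0.175, -0.176]
force: [-1.2, -0.5, -0.7]
width: 0.0195
```

carry_out(commands=[0,0,0,0,0.001,0,0,0,0,0,0,0,0,0,0,0,0,0,0,0,0.026,0,0,0,0,0,0,0.03,0,0,0,0,0,0,0.03])

```text
time: 13.65
tcp_pos: [0.5974, -0.0424, 0.0173]
eef_rot: [-1.564, 0.175, -0.176]
force: [-0.5, -0.1, -0.1]
width: 0.0297
```

carry_out(commands=[0,0,0,0,-0.005,0,0.03,0,0,0,0,-0.015,0,0.03,0,0,0,0,-0.03,0,0.03,0,0,0,0,-0.04,0,0.03,0,0,0,0,0,0,0.03,0,0,0,0,0,0,0.03])

```text
time: 14.4
tcp_pos: [0.5975, -0.0425, 0.1078]
eef_rot: [-1.564, 0.175, -0.176]
force: [0.9, -0.4, -0.6]
width: 0.03
```

```bash
python3 - <<'E'
from h import *
im=get_image("wrist");cv2.imwrite("pics/w5.png",im[:,:,::-1])
E
```

```text
(no output)
```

View pics/w5.png

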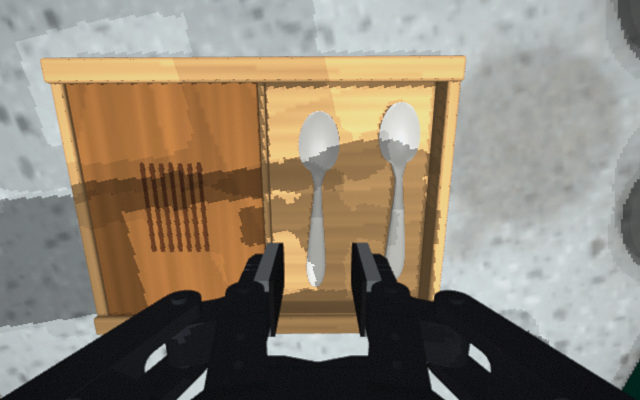

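Both spoons lie parallel and apart on the floor, with their bowls the same way: the loose one at (318,140) and the stored one at (400,130). I go back to the leaf with the fingers shut.

carry_out(commands=[0,0,0,-0.03,0,0,0,0,0,0,-0.04,0,0,0,0,0,0,-0.023,0.01,0,0,0,0,0,0,0.03,0,0,0,0,0,0,0.02,0,0,0,0,0,0,0.01,0,0,0,0,0,0,0.003,0,0,0,0,0,0,0,0,0])

```text
time: 15.45
tcp_pos: [0.5072, -0.0219, 0.0348]
eef_rot: [-1.564, 0.175, -0.176]
force: [0.4, -0.3, 0.1]
width: 0.0001
```

carry_out(commands=[0,0,0,0,0.001,0,0,0,0,0,0,0.001,0,0,0,0,0,0,0.0005,0,0,0,0,0,0,0,0,0])

```text
time: 15.95
tcp_pos: [0.5079, -0.0221, 0.034]
eef_rot: [-1.564, 0.173, -0.178]
force: [-0.9, -0.1, 7.5]
width: -0.0005
```

carry_out(commands=[0,0,0,0.005,0.0005,0,0,0,0,0,0.01,0,0,0,0,0,0,0.012,0,0,0,0,0,0,0.012,0,0,0,0,0,0,0.012,0,0,0,0,0,0,0.012,0,0,0,0,0,0,0.012,0,0,0,0,0,0,0.012,0,0,0])

```text
time: 16.95
tcp_pos: [0.5933, -0.041, 0.034]
eef_rot: [-1.563, 0.172, -0.178]
force: [-1.8, 0.9, 9.0]
width: -0.0003
```

carry_out(commands=[0,0,0,0.012,0,0,0,0,0,0,0.008,0,0,0,0,0,0,0.005,0,0,0,0,0,0,0.004,0,0,0,0,0,0,0,0,0,0])

```text
time: 17.58
tcp_pos: [0.6202, -0.0472, 0.034]
eef_rot: [-1.563, 0.174, -0.176]
force: [-6.9, 0.9, 11.6]
width: 0.0
```

The force along the slide rose to about 7 N after 115 mm, so the leaf is at its stop. I lift straight up and clear the view.

carry_out(commands=[0,0,0,-0.001,-0.01,0,0,0,0,0,0,-0.05,0,0,0,0,0,-0.03,-0.05,0.03,0,0,0,0,-0.03,-0.01,0.05,0,0,0,0,-0.03,0,0.05,0,0,0,0,-0.03,0,0.05,0,0,0,0,0,0,0.05,0,0,0,0,0,0,0,0])

```text
time: 18.58
tcp_pos: [0.5535, 0.205, 0.1488]
eef_rot: [-1.563, 0.172, -0.172]
force: [0.1, -0.6, 0.3]
width: -0.0002
```

```bash
python3 - <<'E'
from h import *
s=r.read_state();print(s["time"],s["tcp_pos"],s["force"])
im=get_image("top");cv2.imwrite("pics/t9.png",cv2.resize(im[100:280,240:480,::-1],None,fx=3.3,fy=3.3,interpolation=2))
E
```

```text
18.575 [0.55349811 0.2049867  0.1488261 ] [ 0.06423366 -0.60777572  0.27091052]
```

View pics/t9.png

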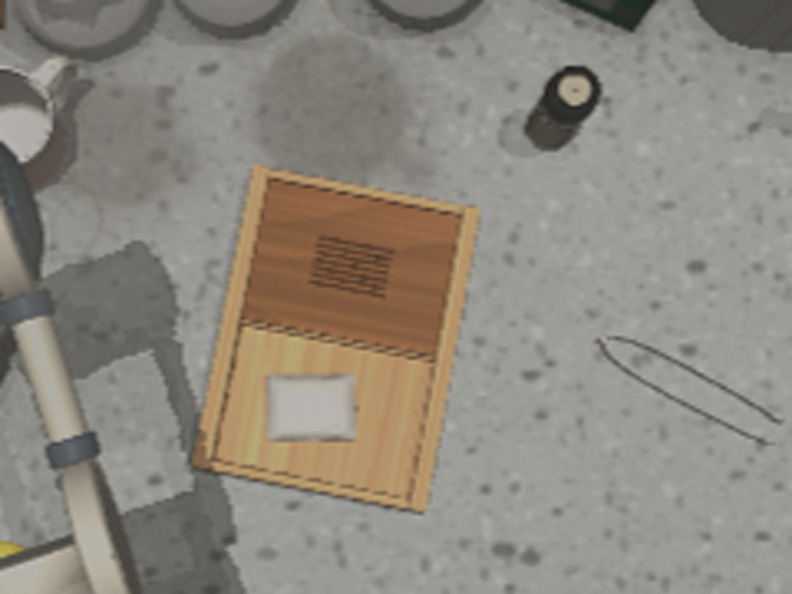

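The leaf covers the far half with its far edge at the end wall. The tongs, mug and salt jar are where they were, and the arm is clear. Handing in.

```bash
python3 -c "from h import *;print(workorder.sign_off())"
```

```text
the job is handed in; nothing more can be done
None
```

The job is handed in at about 18.6 s of the 58 s allowed; the hand-in gives no verdict.

- **Leaf opened:** I pressed on it with shut fingers at about 9 N and slid it 114 mm to its stop. A picture then showed the far half uncovered.
- **Spoon placed:** I gripped the loose teaspoon at its middle and laid it at about case x = 0.038 m. It lies beside the stored spoon, bowl the same way. The wrist picture before closing showed both spoons flat, parallel and apart.
- **Leaf closed:** I slid it back 115 mm until the force along the slide rose to about 7 N. The last top picture shows it against the end wall, with the tongs and salt jar where they were. Only the mug's edge shows there, unmoved as far as can be seen. The arm is clear and the wrist force near zero.

**Disagreement:** the fingers stopped at 19.8 mm, wider than the spoon's shaft looks. A test lift showed the spoon was held, so I carried on. The spoons cannot be seen under the closed leaf, so their last check is the picture before closing.

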